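# Fish the test-tile basket out of the dip tank

## Robot

A 6-joint arm with a two-finger parallel gripper is mounted at the origin on the work surface. World frame = base frame: x ahead of the robot, y to its left, z up, the work surface at z = 0. Lengths are in m, angles in degrees, forces in N, time in s.
With the tool pointing down it reaches from about 0.4 to 0.825 m from the base axis. Payload 7 kg.
Tool frame: the origin (TCP) lies between the finger pads; the fingertips stand 19 mm ahead of it and the grasp point (between the pads) is the TCP; y points along the fingers, x is the direction in which the jaws open and shut, and the axes are right-handed (so a half turn about y gives the same grasp; the last joint's range is limited). The gripper opens to 88 mm and grips with 3 to 60 N. Pads are 19 mm wide; open, the fingers measure 130 mm over their backs; the gripper's body (78 mm by 193 mm) begins 47 mm behind the grasp point.
Start: joints at [-51.618, 20.546, 0.682, 0, -70.136, -16.507], TCP at [0.251, -0.626, 0.217] pointing down, gripper open.
Joint ranges: [-176.03, 176.03], [-82.01, 121.73], [-58.28, 71.71], [-173.87, 95.51], [-174.79, -0.11], [-173.66, 173.66]. Speed limits (degrees/s): [136.94, 136.94, 172.46, 180, 180, 180].

## Interface

Orientations are given as [roll, pitch, yaw] about the fixed x, y, z axes, in that order (R = Rz(yaw) Ry(pitch) Rx(roll)).
In Python, from plant import r gives the robot as it stands. The module is installed in compiled form; this text tells all that it offers.
- The arm moves only by the tool jog_arm, never from a script. Its argument "steps" is a list of rows, each a list of 5 numbers: the closure, from 0 (fully open) to 1 (shut), then the shift along the tool's x, y, z in m, then the turn about the tool's y in degrees. In form: [[jaw, x, y, z, turn], ...]. A call has 1 to 12 rows; each row shifts and turns the commanded pose from where the row before left it, along the tool's axes as they then stand; what a row does not reach is not made up. A row lasts 1/12 s, in which the tool goes at most 41.7 mm and 7.16 degrees, less where a joint would pass 70% of its speed; a pose out of reach is approached as far as the arm can. A call with a gripper value outside its range is refused whole. The fingers move at their own pace and stop on an object; "squeeze" is the grip in N (left out, the last holds). Time passes only in rows, so rows that do not move let the fingers close. It gives the time, the measured TCP pose, the force and the opening at its end, in the units of the state.
- r.get_state(): the state, without advancing time (a new reading comes with each control period).
- r.capture(name): name is "scene" or "top"; returns a dict with "image" (400x640x3 uint8, red, green, blue), "vfov" (degrees; the focal length in pixels is half the picture's height over the tangent of half this angle, whatever the lens; pixels are square), "cx", "cy" (the principal point, pixels), "R" (3x3) and "t" (3): a world point X has camera coordinates R X + t. Camera axes: x right, y down, z forward; pixel columns grow to the right and rows downward; lengths in m; the calibration is good to about 2 mm. A picture is of the moment at which its call begins. There is no depth.
- r.close_job(): hands the job in, once; it reports no verdict.
The state is a dict: "time_s": time; "joints": joint angles; "qd": joint speeds; "joint_torque": joint torques, N m; "tcp_pos": TCP position; "eef_rot": TCP orientation; "contact_force": force on the tool from outside, world axes, zero at the start; "moment": the same for the moment, N m; "gripper_width": finger opening in m.
Only numpy, scipy, OpenCV 4.12 (cv2) and the standard library are available. Lean on these libraries where they do the work, as an engineer would, in place of code of your own. Each camera call takes 0.05 s, during which the arm holds its last target.

## Task

The basket of test tiles hangs deep in the narrow dip tank: take the hook rod from its holder, catch the basket by its bail, lift it out and set it down gently (not dropped), flat in the middle of the drip tray. Then unhook the rod and stand it back in its holder. Never touch the basket with the fingers, do not wrench it, and leave everything else on the table where it is.

Things in the scene. Friction and masses are not known exactly. Their poses are not given: they have to be found in the camera images.
- tank: tall narrow dry dip tank, grey plastic, fixed, open on top: 104 (its x) by 148 mm (its y), walls 4 mm, inside 96 x 140 mm, rim 160 mm above the table. Origin under its centre on the table, z up. Inside each end wall (y = +-70 mm) a saddle juts in 16 mm; its open-topped notch (12 mm wide, 10 mm deep, at x = 0) holds a lug of the basket, lug axis 50 mm above the table
- basket: steel basket of test tiles, about 0.3 kg, hanging by two lugs in the tank's saddles, axes within a few degrees of the tank's (the bail's weight tips it a little). Flat pan 56 (its x) by 92 mm (its y), 122 mm long in y over the lugs. Origin: centre of the underside, z up. Lugs (8 mm thick) and bail pivot lie along y at x = 0, z = 36 mm; only the bail rises above z = 42 mm
- bail_pivot (a point): middle of the basket's pivot line (along its y). The bail, a U of 6 mm wire, has a straight cross-bar along y (usable +-35 mm) 50 mm from this line. It swings freely and has fallen to its stop, 46 deg from upright: bar 35 mm above and 36 mm to +x OR -x of this point; which side is not measured, feel or look. Pulled up it swings upright, the basket level below; let go it falls to either side
- rod: double hook rod, 175 mm long, 0.16 kg, standing in its holder. Origin: centre of the hook's underside, z up the rod. Hook: steel strip 36 mm long (x), 16 wide (y), 6 thick, both ends (4 mm thick) turned up to z = 14 mm: a trough 10 mm wide, floor at z = 6 mm, open upwards on each side of the round 8 mm shank. Wooden handle 34 (x) by 24 mm (y), z = 115 to 175 mm
- holder: wooden holder, fixed: an upright pocket open at the top, 64 mm (its x) by 38 mm (its y) outside, 52 x 26 mm inside, rim 85 mm and inner floor 6 mm above the table, on a thin foot. Origin under its centre, on the table. The rod stands in it with its hook along the holder's x
- tray: white shallow drip tray, fixed, 160 mm square, 150 mm square inside, rim 18 mm and inner floor 5 mm above the table. Origin under its centre, on the table
- jar_tall: closed white plastic glaze jar, 64 mm across, 120 mm high; bystander; origin under its centre
- jar_low: closed white plastic glaze jar, 76 mm across, 75 mm high; bystander; origin under its centre
- bowl: terracotta bowl, 110 mm across, 50 mm high; bystander; origin under its centre
- stick: flat wooden modelling stick, about 180 mm long along its x axis, 16 mm wide, 8 mm thick; bystander, lying between the robot and the tank; origin under its middle
- mug: white handleless cup, 80 mm across, 90 mm high; bystander; origin under its centre
Mind the look-alikes: they are no part of the job. What is meant by the tray is not turquoise, and is the smaller of those in its own colour.

How it is judged (in metres and radians):
On the way, in this order (a step that is already met when the one before it is completed fails the run):
1. the basket hangs on the hook rod, clear above the tank, untouched by the fingers (z of basket in the frame of tank above 0.161 m and contact force between rod and basket above 0.8 N and contact force between the fingers and basket below 0.3 N), for 0.2 s.
2. the basket stands in the drip tray, free of the hook rod (x of basket in the frame of tray between -0.055 and 0.055 m and y of basket in the frame of tray between -0.055 and 0.055 m and z of basket in the frame of tray below 0.013 m and angle between basket's own z axis and vertical below 0.12 rad and contact force between rod and basket below 0.05 N and linear speed of basket below 0.03 m/s), for 0.2 s.
At the end, for the whole second after the job is handed in: the basket stands flat (within 7 deg) on the tray floor, within 55 mm of its centre along both tray axes, free of the rod; the rod stands hook down in the holder pocket (within 20 mm of its axis in x and y, origin below 20 mm, leaning under 11 deg); both at rest (x of basket in the frame of tray between -0.055 and 0.055 m and y of basket in the frame of tray between -0.055 and 0.055 m and z of basket in the frame of tray below 0.013 m and angle between basket's own z axis and vertical below 0.12 rad and x of rod in the frame of holder between -0.02 and 0.02 m and y of rod in the frame of holder between -0.02 and 0.02 m and z of rod in the frame of holder below 0.02 m and angle between rod's own z axis and vertical below 0.2 rad and contact force between rod and basket below 0.05 N and linear speed of each of basket, rod below 0.02 m/s); the robot touches nothing.
It fails at once if the fingers touch the basket or its bail (contact force between the fingers and basket above 0.5 N).
It fails at once if the basket is wrenched: more than 25 N between rod and basket (contact force between rod and basket above 25 N).
It fails at once if the basket is dropped: faster than 0.4 m/s within 25 mm of the tray's floor (x of basket in the frame of tray between -0.1 and 0.1 m and y of basket in the frame of tray between -0.1 and 0.1 m and z of basket in the frame of tray below 0.03 m and linear speed of basket above 0.4 m/s).
It fails at once if another thing on the table is moved by more than 30 mm (distance of any of jar_tall, jar_low, bowl, stick, mug from where it was at the start of the episode above 0.03 m).
It also fails if it takes over 72 s, if anything falls off the work surface, if the arm or the gripper's body presses on something with over 40 N, if the wrist force passes 120 N, or if a joint passes its speed limit or range.

## Working session

There is one attempt and no reset: what is moved stays moved. The work goes in short steps, Python scripts to look and compute and a tool call to move; the robot and the scene stay as the last step left them, time stands still between calls to the robot, and variables do not carry over. Pictures are saved under pics/ and viewed, and the job is handed in when it is done.

Besides the shell and the picture viewer there is one more tool, called by a JSON object that holds its "method" and its "body", one argument or row to a line. jog_arm: Moves the arm, as the interface text tells. Its arguments: {"type":"object","properties":{"steps":{"type":"array","items":{"type":"array","items":{"type":"number"}}},"squeeze":{"type":"number"}},"required":["steps"]}

```bash
mkdir -p pics; ls
python3 - <<'E'
from plant import r
import cv2,json,numpy as np
print(r.get_state())
for n in("scene","top"):
    c=r.capture(n); cv2.imwrite(f"pics/{n}0.png",c["image"][:,:,::-1]); print(n,c["vfov"],c["cx"],c["cy"],c["R"],c["t"])
E
```

```text
pics
{'time_s': 0.0, 'joints': array([-5.16180405e+01,  2.05944738e+01,  6.32974059e-01, -2.01248616e-02,
       -7.01359229e+01, -1.65077345e+01]), 'qd': array([-0.1038638 , -0.00128539,  0.021794  ,  0.00020931, -0.03495008,
       -0.02732631]), 'joint_torque': array([ 1.01296533e-03, -5.82719600e+01,  2.93048805e+01,  6.99729055e+00,
        6.71991846e-03, -1.97855657e-04]), 'tcp_pos': array([ 0.25127479, -0.62593497,  0.21648232]), 'eef_rot': array([-8.99904537e+01, -9.87829391e-02,  1.11867362e+02]), 'contact_force': array([-0.57953084,  0.21126732, -0.05478135]), 'moment': array([ 0.02793137,  0.04493015, -0.02234214]), 'gripper_width': 0.08768272594239727}
scene 47.027027641467 315.98817829377765 200.54085177782036 [[ 8.81232018e-01  4.72683949e-01 -1.18672566e-04]
 [ 3.16054981e-01 -5.89412852e-01 -7.43439129e-01]
 [-3.51481691e-01  6.55104857e-01 -6.68803594e-01]] [-0.4392891  -0.07889641  1.83002189]
top 43.276872314253296 319.6726340078924 195.56192952325654 [[-0.01581506 -0.99987266  0.00213448]
 [-0.9980206   0.01565574 -0.06090791]
 [ 0.06086674 -0.00309351 -0.99814111]] [-6.90622098e-04  4.55019535e-01  1.49188855e+00]
```

View pics/scene0.png

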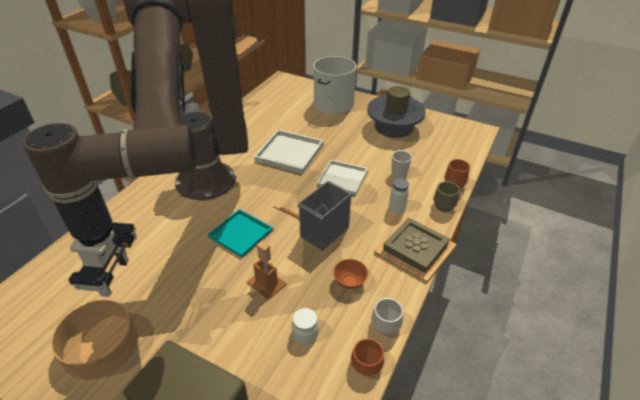

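View pics/top0.png

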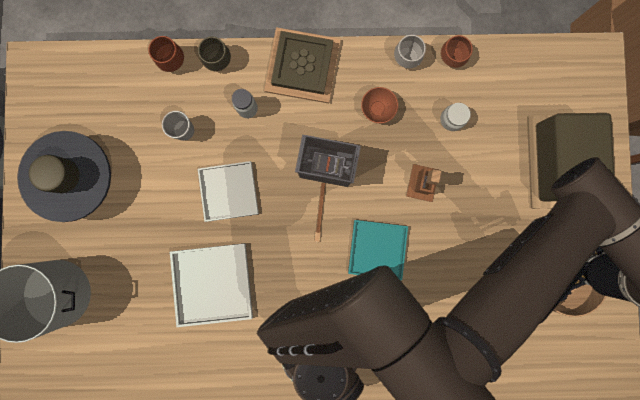

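```bash
cat > h.py <<'E'
import numpy as np,cv2
from plant import r
class Cam:
    def __init__(s,n,c=None):
        c=c or r.capture(n); s.im=c["image"][:,:,::-1].copy(); s.R=np.array(c["R"]);s.t=np.array(c["t"])
        s.f=s.im.shape[0]/2/np.tan(np.radians(c["vfov"]/2)); s.cx,s.cy=c["cx"],c["cy"]; s.C=-s.R.T@s.t
    def ray(s,u,v):
        d=s.R.T@np.array([(u-s.cx)/s.f,(v-s.cy)/s.f,1]); return d/np.linalg.norm(d)
    def plane(s,u,v,z):
        d=s.ray(u,v); return s.C+d*(z-s.C[2])/d[2]
    def proj(s,X):
        p=s.R@np.asarray(X,float)+s.t; return np.array([s.f*p[0]/p[2]+s.cx,s.f*p[1]/p[2]+s.cy])
    def crop(s,name,u0,v0,u1,v1,k):
        cv2.imwrite("pics/"+name,cv2.resize(s.im[v0:v1,u0:u1],None,fx=k,fy=k,interpolation=cv2.INTER_CUBIC))
E
python3 - <<'E'
from h import *
T=Cam("top");S=Cam("scene")
T.crop("t_tank.png",285,125,375,200,8)
T.crop("t_hold.png",395,155,475,215,8)
S.crop("s_hold.png",235,230,305,305,8)
S.crop("s_tank.png",280,160,400,260,6)
T.crop("t_tray.png",160,150,270,330,3)
for c in(T,S): print(c.C)
E
```

```text
[ 0.36330156 -0.00319903  1.51683105]
[ 1.05527041 -1.03771388  1.16521841]
```

View pics/t_tank.png

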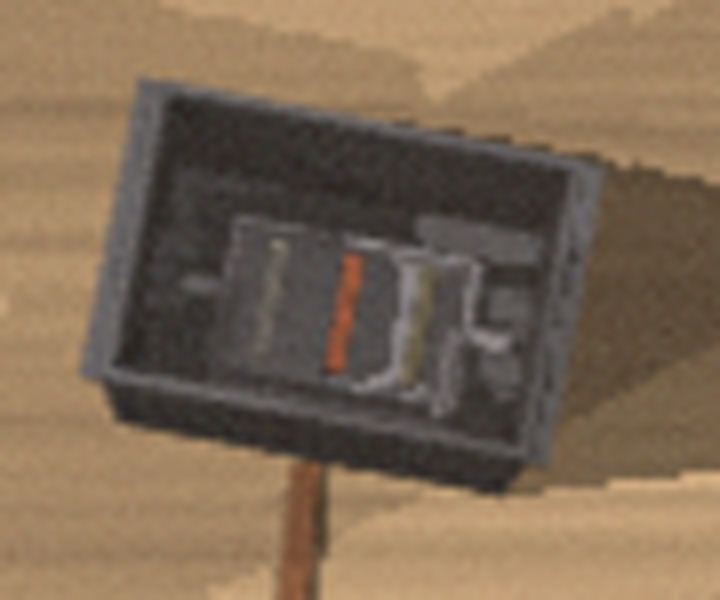

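View pics/t_hold.png

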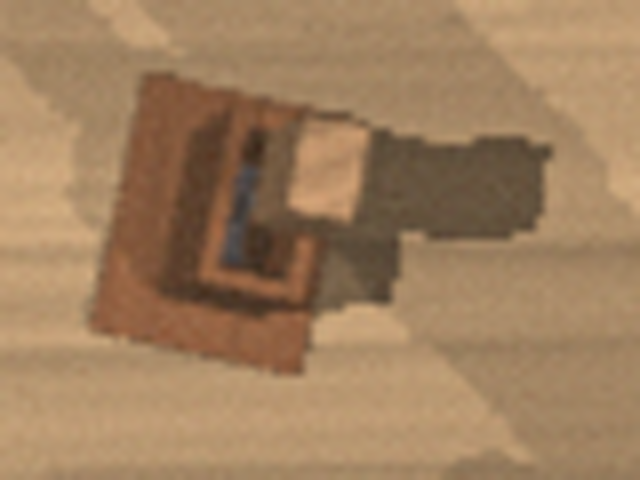

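View pics/s_hold.png

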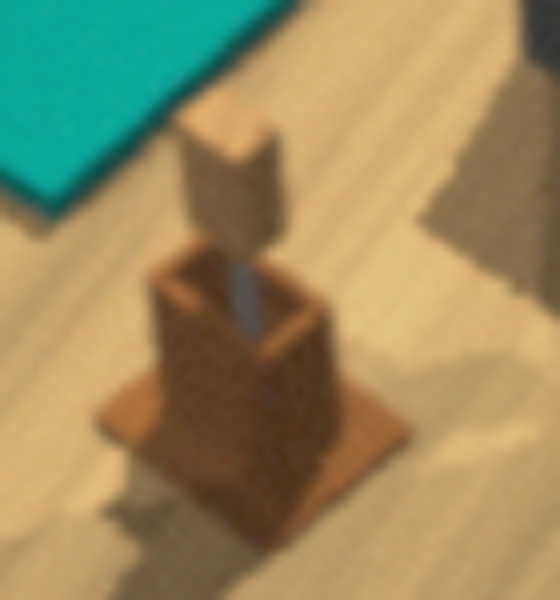

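View pics/s_tank.png

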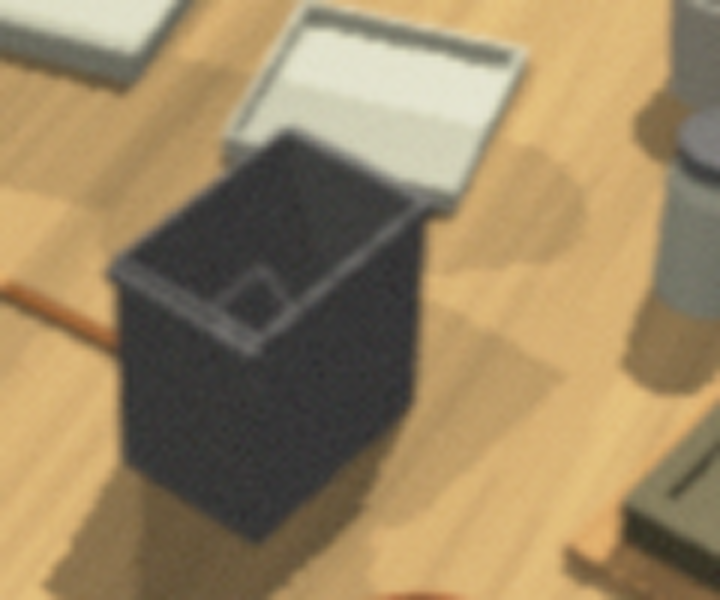

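View pics/t_tray.png

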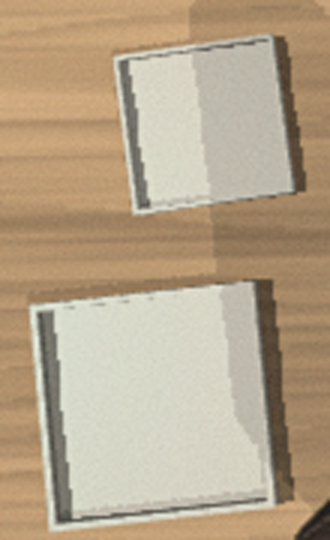

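Run:
```python
from h import *
T=Cam("top");S=Cam("scene")
def rect(cam,pts,z):
    P=np.array([cam.plane(u,v,z)[:2] for u,v in pts]); 
    e=[np.linalg.norm(P[i]-P[(i+1)%4]) for i in range(4)]
    a=np.degrees(np.arctan2(*(P[1]+P[2]-P[0]-P[3])[::-1]))
    return P.mean(0).round(4),np.round(e,4),a
o=lambda L,u,v,k:[(x/k+u,y/k+v) for x,y in L]
print("tank T",rect(T,o([(140,80),(605,160),(548,468),(83,378)],285,125,8),.16))
print("tank S",rect(S,o([(290,128),(430,205),(258,356),(112,270)],280,160,6),.16))
print("tray T",rect(T,o([(113,57),(273,36),(297,192),(134,215)],160,150,3),.018))
print("tray S",rect(S,o([(308,5),(527,50),(455,205),(228,137)],280,160,6),.018))
print("handle T",rect(T,o([(302,118),(370,124),(354,222),(288,212)],395,155,8),.181))
print("handle S",rect(S,o([(178,123),(227,87),(280,130),(238,165)],235,230,8),.181))
print("holder T",rect(T,o([(228,95),(325,112),(300,305),(200,283)],395,155,8),.085))
print("holder S",rect(S,o([(150,275),(210,240),(330,305),(265,355)],235,230,8),.085))
print("foot T",rect(T,o([(143,73),(325,112),(300,372),(92,328)],395,155,8),.003))
im=T.im[140:190,295:365]
im=cv2.resize(im,None,fx=11,fy=11,interpolation=cv2.INTER_CUBIC).astype(float)
cv2.imwrite("pics/t_bask.png",np.clip((im-25)*2,0,255).astype(np.uint8))
im=S.im[170:225,295:355]
im=cv2.resize(im,None,fx=10,fy=10,interpolation=cv2.INTER_CUBIC).astype(float)
cv2.imwrite("pics/s_bask.png",np.clip((im-25)*2.5,0,255).astype(np.uint8))
```

```text
tank T (array([ 0.5452, -0.0315]), array([0.1601, 0.1067, 0.16  , 0.1034]), np.float64(-101.3121683035957))
tank S (array([ 0.5525, -0.0336]), array([0.1013, 0.1536, 0.1024, 0.1552]), np.float64(-12.619454768978175))
tray T (array([0.4709, 0.2647]), array([0.1605, 0.1574, 0.1626, 0.1588]), np.float64(-83.11007467917783))
tray S (array([0.4791, 0.2647]), array([0.1548, 0.1693, 0.1581, 0.1523]), np.float64(6.153619167362214))
handle T (array([ 0.4917, -0.318 ]), array([0.0227, 0.0333, 0.0222, 0.0318]), np.float64(-97.7371447596229))
handle S (array([ 0.4976, -0.3167]), array([0.024 , 0.0297, 0.0217, 0.0309]), np.float64(77.28993739898135))
holder T (array([ 0.4907, -0.317 ]), array([0.0351, 0.0698, 0.0364, 0.0682]), np.float64(-102.15411809854903))
holder S (array([ 0.4925, -0.3168]), array([0.0275, 0.0579, 0.033 , 0.0606]), np.float64(71.44867651304811))
foot T (array([ 0.4898, -0.3165]), array([0.0701, 0.0988, 0.0798, 0.0986]), np.float64(-102.97534924275178))
```

View pics/t_bask.png

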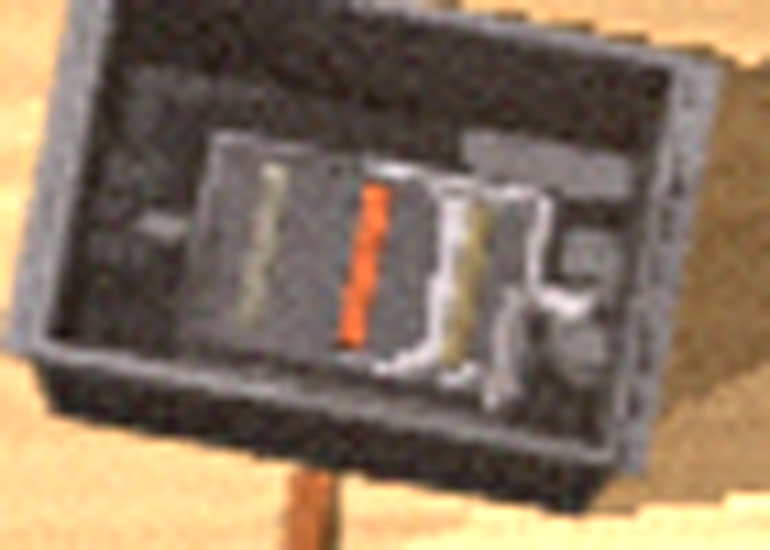

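View pics/s_bask.png

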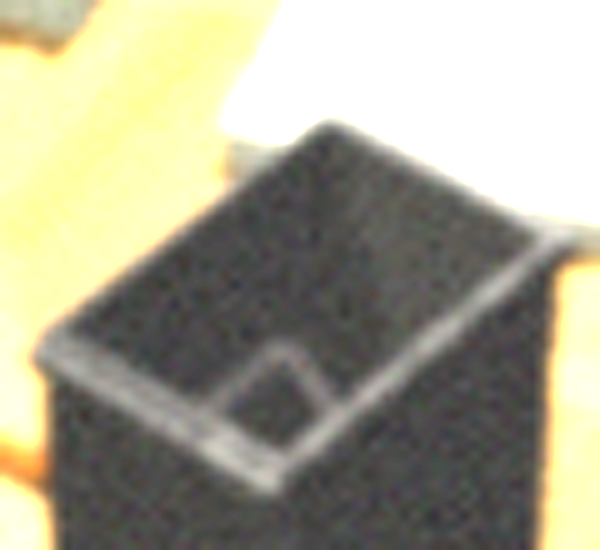

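Both bail corners look as if the bar lies on one side; I project the two candidate bails as a check, while confirming the tray choice: white trays at T(212,284) (large) and T(229,191) (small, 160 mm measured), turquoise at T(379,248) is excluded → the tray is the small white one at (229,191).

Run:
```python
from h import *
T=Cam("top");S=Cam("scene")
c=np.array([.5485,-.0315]);a=np.radians(-11.5)
ex=np.array([np.cos(a),np.sin(a)]);ey=np.array([-ex[1],ex[0]])
for s in(1,-1):
    for y in(-.04,.04):
        b=np.r_[c+ex*s*.036+ey*y,.085];p=np.r_[c+ey*y,.05]
        print(s,y,"T bar",T.proj(b).round(1),"piv",T.proj(p).round(1),"S bar",S.proj(b).round(1),"piv",S.proj(p).round(1))
# subpixel handle top & holder in T, hue
import itertools
hsv=cv2.cvtColor(T.im,cv2.COLOR_BGR2HSV); print(T.im[176,436],T.im[165,440],T.im[188,418])
```

```text
1 -0.04 T bar [343.5 151.5] piv [340.7 165.3] S bar [325.5 226.5] piv [317.1 229. ]
1 0.04 T bar [316.  146.4] piv [313.8 160.3] S bar [340.2 213.6] piv [331.7 216.4]
-1 -0.04 T bar [339.  176.1] piv [340.7 165.3] S bar [308.9 216.8] piv [317.1 229. ]
-1 0.04 T bar [311.4 171. ] piv [313.8 160.3] S bar [323.8 204.5] piv [331.7 216.4]
[ 99 137 179] [ 97 129 159] [45 63 91]
```

{"method": "jog_arm", "body": {
  "steps": [
    [0,0,-0.017,0,0],
    [0,0,-0.017,0,0],
    [0,0.0197,0,-0.0341,0],
    [0,0.0197,0,-0.0341,0],
    [0,0.0197,0,-0.0341,0],
    [0,0.0197,0,-0.0341,0],
    [0,0.0197,0,-0.0341,0],
    [0,0.0197,0,-0.0341,0],
    [0,0.0197,0,-0.0341,0],
    [0,0.0197,0,-0.0341,0],
    [0,0.0197,0,-0.0341,0],
    [0,0.0197,0,-0.0341,0]
  ]
}}

```text
time_s: 1.4
tcp_pos: [0.4954, -0.3148, 0.2518]
eef_rot: [-90.0, 0.0, 111.9]
contact_force: [0.2, -0.5, -0.1]
gripper_width: 0.0873
```

{"method": "jog_arm", "body": {
  "steps": [
    [0,0,0,0,-7],
    [0,0,0,0,-7],
    [0,0,0,0,-7],
    [0,0,0,0,-7],
    [0,0,0,0,-7],
    [0,0,0,0,-7],
    [0,0,0,0,-7],
    [0,0,0,0,-7],
    [0,0,0,0,0]
  ]
}}

```text
time_s: 2.15
tcp_pos: [0.4945, -0.3165, 0.2515]
eef_rot: [-90.0, 0.0, 168.2]
contact_force: [0.4, -0.5, 0.1]
gripper_width: 0.0877
```

Run:
```python
from h import *
S=Cam("scene");T=Cam("top")
S.crop("s1.png",210,190,320,300,6)
print(S.proj([.4945,-.3165,.2325]),S.proj([.4945,-.3165,.181]),S.proj([.4945,-.3165,.085]))
```

```text
[261.55728085 232.91548947] [262.97132313 245.33014028] [265.42041077 266.83202049]
```

View pics/s1.png

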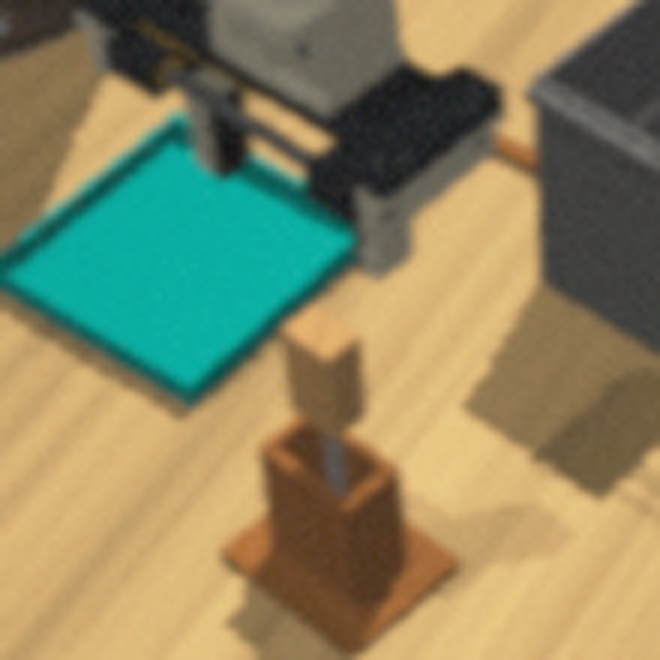

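Run:
```python
from h import *
S=Cam("scene");T=Cam("top")
a=np.radians(168.2)
for s in(1,-1):
  for w in(.044,.065):
    q=np.array([.4945+s*w*np.cos(a),-.3165+s*w*np.sin(a),.2325]);p=S.proj(q)
    print(s,w,p, T.proj(q)); cv2.circle(S.im,tuple(int(round(x)) for x in p),0,(0,0,255),-1)
print(r.get_state()['tcp_pos'])
S.crop("s2.png",220,195,300,255,9);T.crop("t2.png",370,130,470,230,6)
```

```text
1 0.044 [250.64220564 225.78219076] [437.12768451 189.89050911]
1 0.065 [245.55495114 222.45753149] [435.68838725 197.94787666]
-1 0.044 [272.83322648 240.28462682] [443.1284235  156.29761568]
-1 0.065 [278.347397   243.88828732] [444.55315945 148.32176421]
[ 0.4944816  -0.31649266  0.25145416]
```

View pics/s2.png

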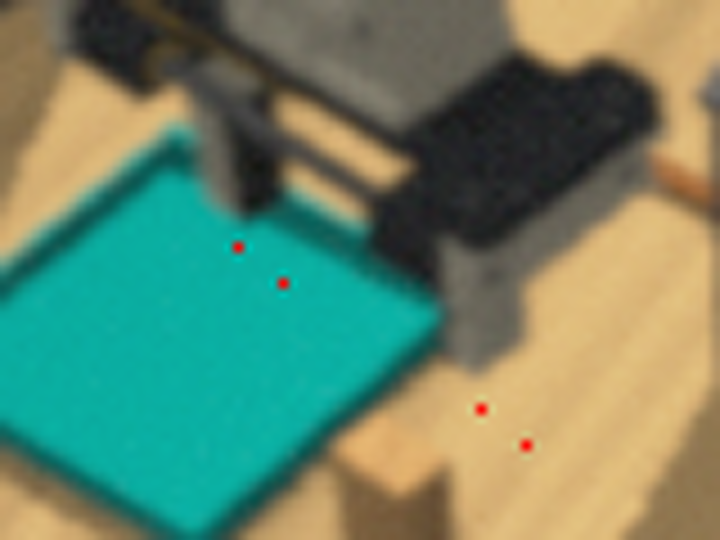

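View pics/t2.png

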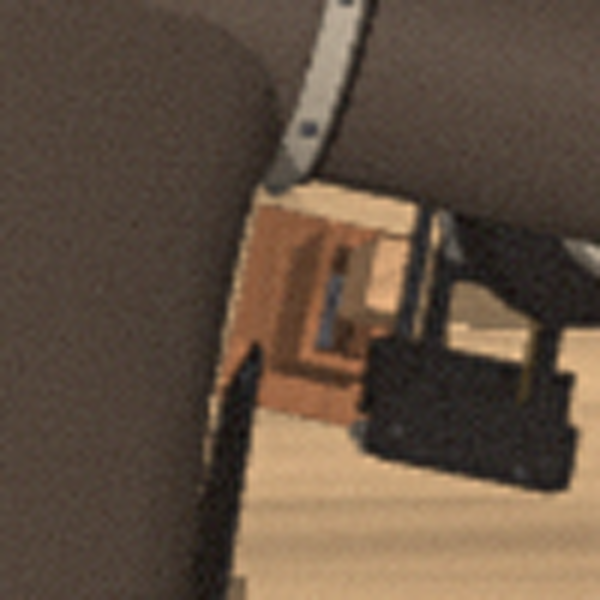

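{"method": "jog_arm", "body": {
  "steps": [
    [0,0,0.02,0,0],
    [0,0,0.02,0,0],
    [0,0,0,0,0]
  ]
}}

```text
time_s: 2.6
tcp_pos: [0.4926, -0.3154, 0.2077]
eef_rot: [-90.1, -0.3, 167.7]
contact_force: [-0.6, 0.6, -0.5]
gripper_width: 0.0874
```

Run:
```python
from h import *
S=Cam("scene");T=Cam("top")
print(r.get_state()['tcp_pos'])
S.crop("s3.png",220,195,300,275,8)
```

```text
[ 0.49421703 -0.31657188  0.2113909 ]
```

View pics/s3.png

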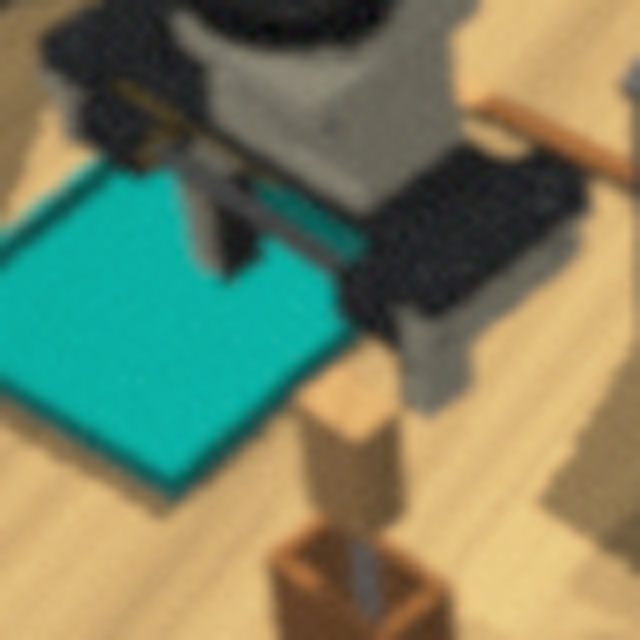

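Run:
```python
from h import *
T=Cam("top")
T.crop("t3.png",390,140,480,220,8)
a=np.radians(168.2)
for w in(.044,.065):
  for z in (.192,.258): print(w,z,T.proj([.4944+w*np.cos(a),-.3165+w*np.sin(a),z]))
print(T.proj([.4944,-.3165,.181]))
```

```text
0.044 0.192 [433.52245128 191.03690463]
0.044 0.258 [439.51801719 189.19593707]
0.065 0.192 [432.12354543 198.85002224]
0.065 0.258 [438.05206959 197.41521307]
[435.48089758 175.13685355]
```

View pics/t3.png

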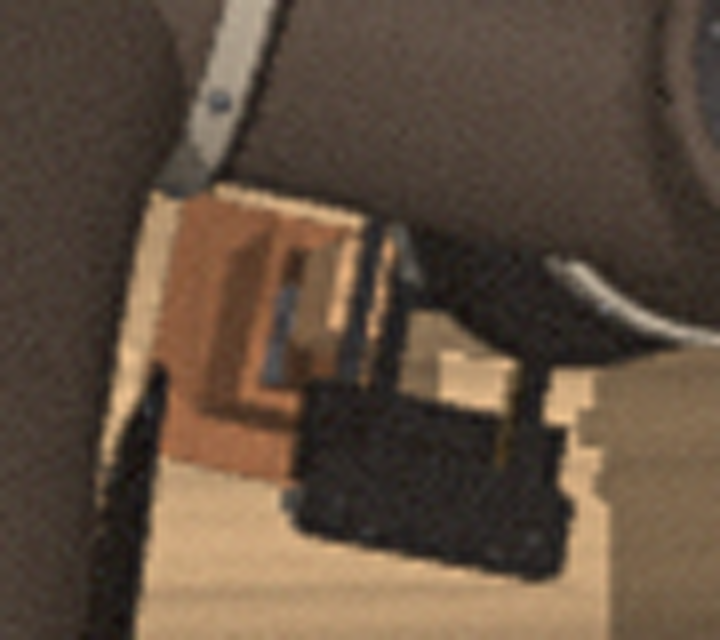

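Run:
```python
from h import *
S=Cam("scene")
a=np.radians(168.2)
for s in(1,-1):
 for w in (.044,.055,.065):
  for z in (.192,.212,.22,.26,.3): print(s,w,z,((S.proj([.4944+s*w*np.cos(a),-.3165+s*w*np.sin(a),z])-[220,195])*8).round())
```

```text
1 0.044 0.192 [255. 325.]
1 0.044 0.212 [250. 286.]
1 0.044 0.22 [248. 271.]
1 0.044 0.26 [237. 191.]
1 0.044 0.3 [226. 108.]
1 0.055 0.192 [234. 311.]
1 0.055 0.212 [229. 272.]
1 0.055 0.22 [227. 257.]
1 0.055 0.26 [216. 177.]
1 0.055 0.3 [204.  94.]
1 0.065 0.192 [216. 298.]
1 0.065 0.212 [210. 260.]
1 0.065 0.22 [208. 244.]
1 0.065 0.26 [196. 164.]
1 0.065 0.3 [184.  82.]
-1 0.044 0.192 [430. 441.]
-1 0.044 0.212 [426. 402.]
-1 0.044 0.22 [425. 387.]
-1 0.044 0.26 [417. 307.]
-1 0.044 0.3 [410. 223.]
-1 0.055 0.192 [452. 456.]
-1 0.055 0.212 [449. 417.]
-1 0.055 0.22 [448. 402.]
-1 0.055 0.26 [441. 322.]
-1 0.055 0.3 [434. 239.]
-1 0.065 0.192 [473. 470.]
-1 0.065 0.212 [470. 431.]
-1 0.065 0.22 [469. 416.]
-1 0.065 0.26 [462. 336.]
-1 0.065 0.3 [455. 252.]
```

{"method": "jog_arm", "body": {
  "steps": [
    [0,0,0.017,0,0],
    [0,0,0.017,0,0],
    [0,0,0.017,0,0],
    [0,0,0.017,0,0],
    [0,0,0,0,0],
    [0,0,0,0,0]
  ]
}}

```text
time_s: 3.3
tcp_pos: [0.4947, -0.3167, 0.1441]
eef_rot: [-90.0, -0.0, 167.9]
contact_force: [0.4, 0.5, 0.8]
gripper_width: 0.0875
```

Run:
```python
from h import *
S=Cam("scene")
print(r.get_state()['tcp_pos'],r.get_state()['contact_force'])
S.crop("s4.png",220,195,300,275,8)
```

```text
[ 0.49533127 -0.31694831  0.14491532] [-0.6007374  -0.58454803  0.53492265]
```

View pics/s4.png

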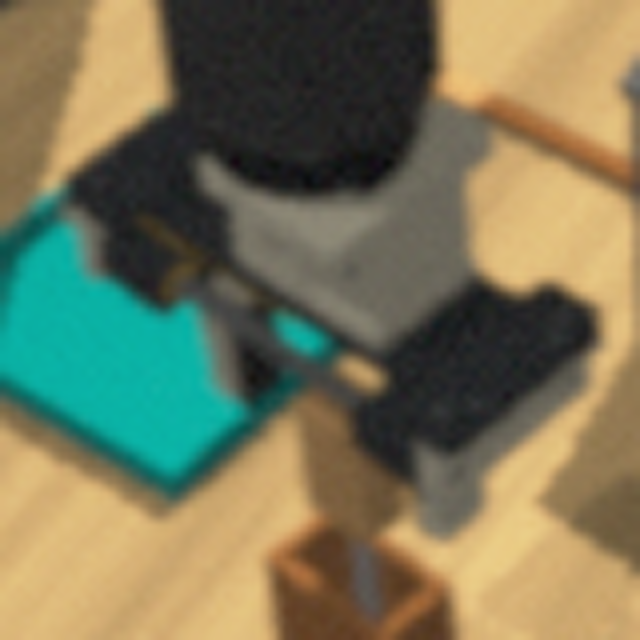

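{"method": "jog_arm", "body": {
  "squeeze": 40,
  "steps": [
    [1,0,0,0,0],
    [1,0,0,0,0],
    [1,0,0,0,0],
    [1,0,0,0,0],
    [1,0,0,0,0],
    [1,0,0,0,0],
    [1,0,0,0,0],
    [1,0,0,0,0],
    [1,0,0,0,0],
    [1,0,0,0,0]
  ]
}}

```text
time_s: 4.18
tcp_pos: [0.4945, -0.3165, 0.1434]
eef_rot: [-90.0, -0.0, 167.9]
contact_force: [0.7, -0.3, 0.1]
gripper_width: 0.0336
```

Run:
```python
from h import *
S=Cam("scene");T=Cam("top")
print(r.get_state())
S.crop("s5.png",220,195,300,275,8);T.crop("t5.png",390,140,480,220,8)
```

```text
{'time_s': 4.2833, 'joints': array([-1.35558311e+01,  1.57072890e+01, -1.65428814e+01,  9.93290339e-04,
       -5.77572888e+01,  1.43012448e+00]), 'qd': array([-0.03247367,  0.00385866,  0.01737933, -0.01627267, -0.08843862,
        0.02700499]), 'joint_torque': array([-1.39704227e-02, -4.87714827e+01,  2.64099884e+01,  6.29835293e+00,
        2.49732030e-02, -7.22892655e-04]), 'tcp_pos': array([ 0.49448077, -0.31652618,  0.1434116 ]), 'eef_rot': array([-8.99993464e+01, -7.47780566e-03,  1.67874823e+02]), 'contact_force': array([ 0.74959287,  0.19779507, -0.35363006]), 'moment': array([ 0.00114546,  0.08848021, -0.00360423]), 'gripper_width': 0.033550623997535105}
```

View pics/s5.png

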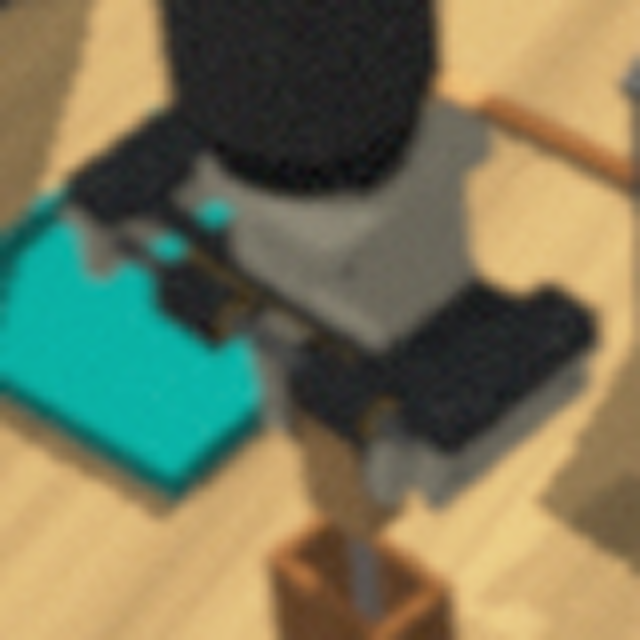

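View pics/t5.png

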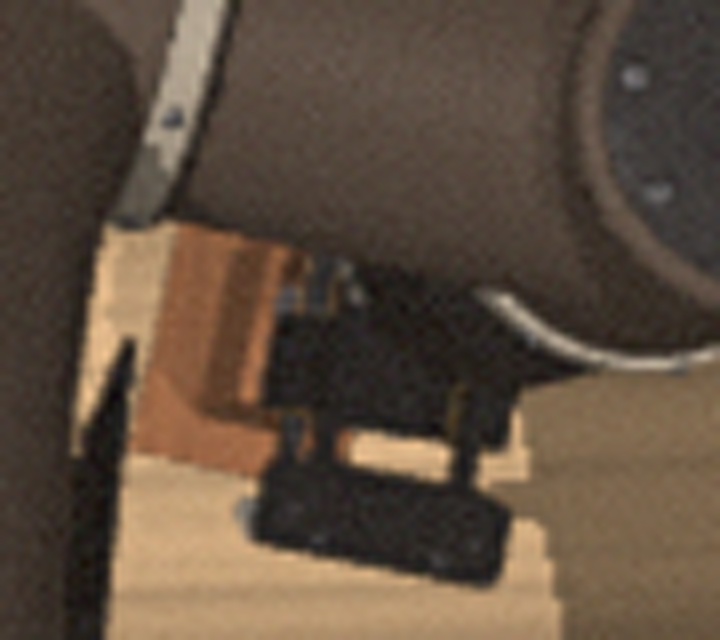

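{"method": "jog_arm", "body": {
  "steps": [
    [1,0,-0.012,0,0],
    [1,0,-0.016,0,0],
    [1,0,-0.02,0,0],
    [1,0,-0.024,0,0],
    [1,0,-0.024,0,0],
    [1,0,-0.024,0,0],
    [1,0,-0.024,0,0],
    [1,0,-0.024,0,0],
    [1,0,-0.024,0,0],
    [1,0,0,0,0]
  ]
}}

```text
time_s: 5.12
tcp_pos: [0.4959, -0.3176, 0.3407]
eef_rot: [-89.9, 0.4, 167.9]
contact_force: [0.6, -0.1, -1.5]
gripper_width: 0.0339
```

{"method": "jog_arm", "body": {
  "steps": [
    [1,0.0014,0,-0.02,0],
    [1,0,0,-0.03,0],
    [1,0,0,-0.03,0],
    [1,0,0,-0.03,0],
    [1,0,0,-0.03,0],
    [1,0,0,-0.03,0],
    [1,0,0,-0.03,0],
    [1,0,0,-0.03,0],
    [1,0,0,-0.03,0],
    [1,0,0,-0.02,0],
    [1,0,0,-0.01,0],
    [1,0,0,0,0]
  ]
}}

```text
time_s: 6.12
tcp_pos: [0.5542, -0.0308, 0.3347]
eef_rot: [-90.0, -0.1, 168.0]
contact_force: [0.2, -0.2, -1.6]
gripper_width: 0.0339
```

{"method": "jog_arm", "body": {
  "steps": [
    [1,0,0,0,0],
    [1,0,0,0,0]
  ]
}}

```text
time_s: 6.28
tcp_pos: [0.5538, -0.0333, 0.3352]
eef_rot: [-90.0, -0.0, 167.9]
contact_force: [-0.3, -0.6, -1.3]
gripper_width: 0.0339
```

Run:
```python
from h import *
S=Cam("scene");T=Cam("top")
s=r.get_state();print({k:s[k].round(3) for k in('tcp_pos','eef_rot','contact_force')},s['gripper_width'])
S.crop("s6.png",270,120,390,250,5);T.crop("t6.png",285,110,385,210,7)
```

```text
{'tcp_pos': array([ 0.554, -0.034,  0.335]), 'eef_rot': array([-8.99910e+01, -1.00000e-02,  1.67816e+02]), 'contact_force': array([-0.223, -0.015, -2.55 ])} 0.03338514457190255
```

View pics/s6.png

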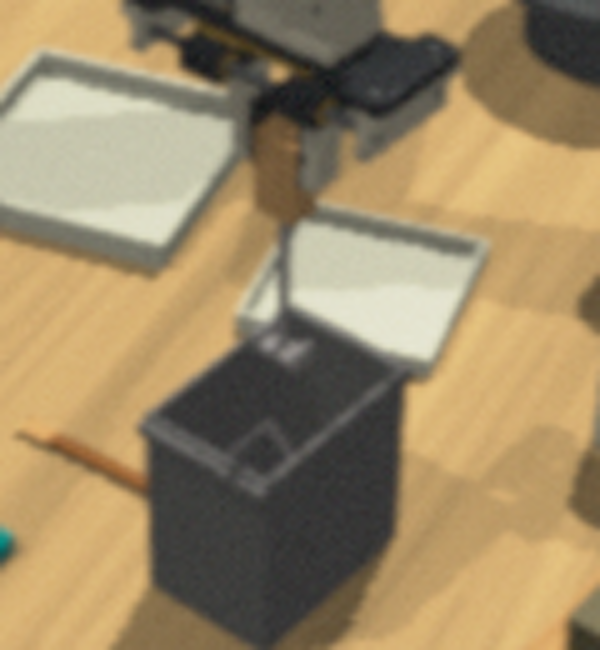

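View pics/t6.png

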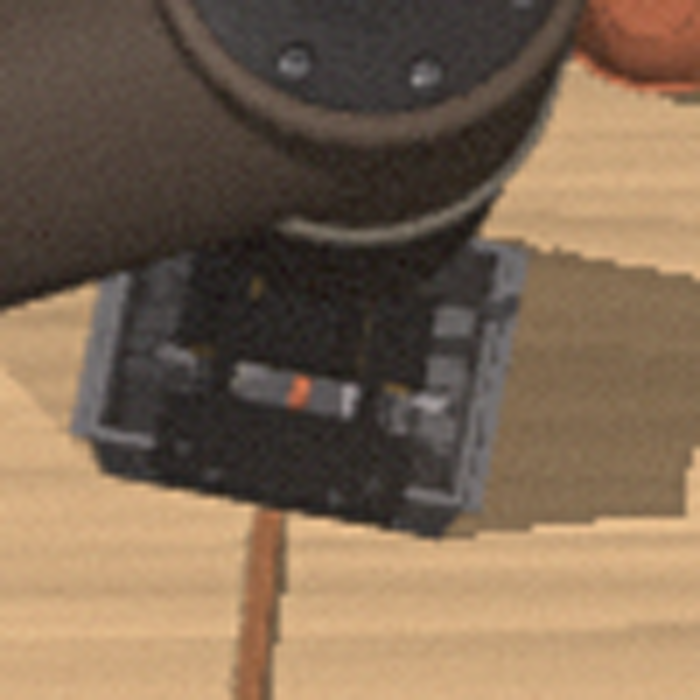

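Run:
```python
from h import *
S=Cam("scene");T=Cam("top")
f=lambda p:((np.array(p)-[270,120])*5).round()
print("hook pred",f(S.proj([.5538,-.0335,.2])), "handle top",f(S.proj([.5538,-.0335,.37])))
c=np.array([.549,-.031]);a=np.radians(-11.8);ex=np.array([np.cos(a),np.sin(a)]);ey=np.array([-ex[1],ex[0]])
for y in(.074,-.074):
  for x in(.052,-.052):
    q=np.r_[c+x*ex+y*ey,.16];print(x,y,f(S.proj(q)),((T.proj(q)-[285,110])*7).round())
```

```text
hook pred [281. 352.] handle top [285. 135.]
0.052 0.074 [406. 370.] [137. 166.]
-0.052 0.074 [285. 306.] [ 86. 428.]
0.052 -0.074 [265. 489.] [512. 237.]
-0.052 -0.074 [141. 417.] [462. 500.]
```

{"method": "jog_arm", "body": {
  "steps": [
    [1,0,0.008,0,0],
    [1,0,0.014,0,0],
    [1,0,0.014,0,0],
    [1,0,0.014,0,0],
    [1,0,0.014,0,0],
    [1,0,0.014,0,0],
    [1,0,0.014,0,0],
    [1,0,0.014,0,0],
    [1,0,0.012,0,0],
    [1,0,0.01,0,0],
    [1,0,0,0,0],
    [1,0,0,0,0]
  ]
}}

```text
time_s: 7.48
tcp_pos: [0.5538, -0.033, 0.207]
eef_rot: [-90.0, -0.1, 167.9]
contact_force: [0.3, 0.0, -1.8]
gripper_width: 0.034
```

{"method": "jog_arm", "body": {
  "steps": [
    [1,0,0.004,0,0],
    [1,0,0.0036,0,0],
    [1,0,0,0,0],
    [1,0,0,0,0]
  ]
}}

```text
time_s: 7.82
tcp_pos: [0.5541, -0.0327, 0.2]
eef_rot: [-90.0, 0.0, 167.9]
contact_force: [0.1, -0.3, -1.8]
gripper_width: 0.0338
```

Run:
```python
from h import *
S=Cam("scene")
s=r.get_state();print({k:s[k].round(4) for k in('tcp_pos','eef_rot','contact_force','moment')},s['gripper_width'])
im=S.im[150:225,280:370];im=cv2.resize(im,None,fx=8,fy=8,interpolation=cv2.INTER_CUBIC).astype(float)
cv2.imwrite("pics/s7.png",np.clip((im-25)*2,0,255).astype(np.uint8))
```

```text
{'tcp_pos': array([ 0.5542, -0.0326,  0.2001]), 'eef_rot': array([-9.000620e+01,  2.020000e-02,  1.678791e+02]), 'contact_force': array([-0.0726, -0.4233, -1.6761]), 'moment': array([0.0553, 0.0954, 0.0481])} 0.03391680541458436
```

View pics/s7.png

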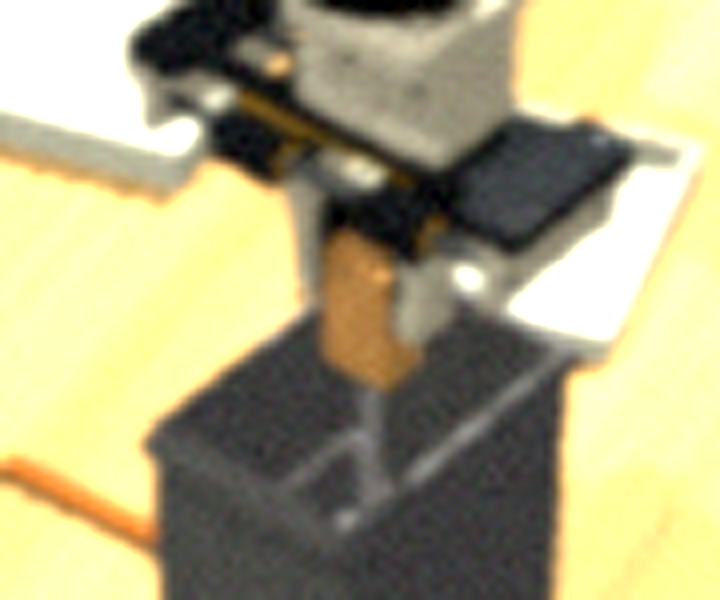

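{"method": "jog_arm", "body": {
  "steps": [
    [1,0.004,0,0,0],
    [1,0.005,0,0,0],
    [1,0.005,0,0,0],
    [1,0.005,0,0,0],
    [1,0.005,0,0,0],
    [1,0.003,0,0,0],
    [1,0,0,0,0],
    [1,0,0,0,0],
    [1,0,0,0,0]
  ]
}}

```text
time_s: 8.62
tcp_pos: [0.5279, -0.027, 0.2]
eef_rot: [-90.0, 0.0, 167.9]
contact_force: [0.6, 0.0, -1.9]
gripper_width: 0.0337
```

{"method": "jog_arm", "body": {
  "steps": [
    [1,0.0015,0,0,0],
    [1,0.0015,0,0,0],
    [1,0,0,0,0],
    [1,0,0,0,0]
  ]
}}

```text
time_s: 8.95
tcp_pos: [0.5247, -0.0264, 0.1998]
eef_rot: [-90.0, -0.0, 167.9]
contact_force: [0.1, -1.2, -1.6]
gripper_width: 0.0338
```

{"method": "jog_arm", "body": {
  "steps": [
    [1,0.0015,0,0,0],
    [1,0.0015,0,0,0],
    [1,0,0,0,0],
    [1,0,0,0,0]
  ]
}}

```text
time_s: 9.28
tcp_pos: [0.5217, -0.0257, 0.1999]
eef_rot: [-90.0, 0.0, 167.9]
contact_force: [1.2, 0.3, -1.8]
gripper_width: 0.0337
```

{"method": "jog_arm", "body": {
  "steps": [
    [1,0.001,0,0,0],
    [1,0.001,0,0,0],
    [1,0,0,0,0],
    [1,0,0,0,0]
  ]
}}

```text
time_s: 9.62
tcp_pos: [0.5198, -0.0253, 0.1999]
eef_rot: [-90.0, 0.0, 167.9]
contact_force: [0.3, 0.0, -0.8]
gripper_width: 0.0341
```

{"method": "jog_arm", "body": {
  "steps": [
    [1,0.001,0,0,0],
    [1,0.001,0,0,0],
    [1,0,0,0,0],
    [1,0,0,0,0]
  ]
}}

```text
time_s: 9.95
tcp_pos: [0.5185, -0.0249, 0.2001]
eef_rot: [-90.0, 0.1, 167.9]
contact_force: [2.3, -0.8, -2.3]
gripper_width: 0.0341
```

{"method": "jog_arm", "body": {
  "steps": [
    [1,0.001,0,0,0],
    [1,0.0005,0,0,0],
    [1,0,0,0,0],
    [1,0,0,0,0]
  ]
}}

```text
time_s: 10.28
tcp_pos: [0.5179, -0.0245, 0.2004]
eef_rot: [-90.0, 0.2, 167.9]
contact_force: [5.9, -1.6, -4.1]
gripper_width: 0.0338
```

{"method": "jog_arm", "body": {
  "steps": [
    [1,-0.002,0,0,0],
    [1,-0.0028,0,0,0],
    [1,0,0,0,0],
    [1,0,0,0,0]
  ]
}}

```text
time_s: 10.62
tcp_pos: [0.5205, -0.0257, 0.1994]
eef_rot: [-90.0, -0.1, 167.9]
contact_force: [-0.8, 0.8, 0.2]
gripper_width: 0.0337
```

{"method": "jog_arm", "body": {
  "steps": [
    [1,0,-0.002,0,0],
    [1,0,-0.002,0,0],
    [1,0,-0.002,0,0],
    [1,0,-0.002,0,0],
    [1,0,-0.002,0,0],
    [1,0,0,0,0],
    [1,0,0,0,0]
  ]
}}

```text
time_s: 11.2
tcp_pos: [0.5212, -0.0256, 0.2101]
eef_rot: [-90.0, 0.0, 167.9]
contact_force: [-0.6, -0.5, -1.7]
gripper_width: 0.0336
```

{"method": "jog_arm", "body": {
  "steps": [
    [1,0,-0.0015,0,0],
    [1,0,-0.0015,0,0],
    [1,0,0,0,0],
    [1,0,0,0,0]
  ]
}}

```text
time_s: 11.53
tcp_pos: [0.5212, -0.0256, 0.2129]
eef_rot: [-90.0, 0.0, 167.9]
contact_force: [-0.9, 0.8, -1.5]
gripper_width: 0.0339
```

{"method": "jog_arm", "body": {
  "steps": [
    [1,-0.002,-0.0025,0,0],
    [1,-0.002,-0.002,0,0],
    [1,-0.0025,-0.0018,0,0],
    [1,-0.0025,-0.0018,0,0],
    [1,-0.0027,-0.0015,0,0],
    [1,-0.0027,-0.0015,0,0],
    [1,0,0,0,0],
    [1,0,0,0,0]
  ]
}}

```text
time_s: 12.2
tcp_pos: [0.5353, -0.0287, 0.2239]
eef_rot: [-90.0, -0.0, 167.9]
contact_force: [0.4, 0.4, -1.9]
gripper_width: 0.0334
```

Run:
```python
from h import *
S=Cam("scene")
s=r.get_state();print({k:s[k].round(4) for k in('tcp_pos','eef_rot','contact_force','moment')},s['gripper_width'])
im=S.im[150:225,280:370];im=cv2.resize(im,None,fx=8,fy=8,interpolation=cv2.INTER_CUBIC).astype(float)
cv2.imwrite("pics/s8.png",np.clip((im-25)*2,0,255).astype(np.uint8))
```

```text
{'tcp_pos': array([ 0.5351, -0.0287,  0.2238]), 'eef_rot': array([-8.99959e+01, -1.89000e-02,  1.67865e+02]), 'contact_force': array([-0.2976,  0.0522, -2.283 ]), 'moment': array([0.0479, 0.02  , 0.0783])} 0.03381051596749096
```

View pics/s8.png

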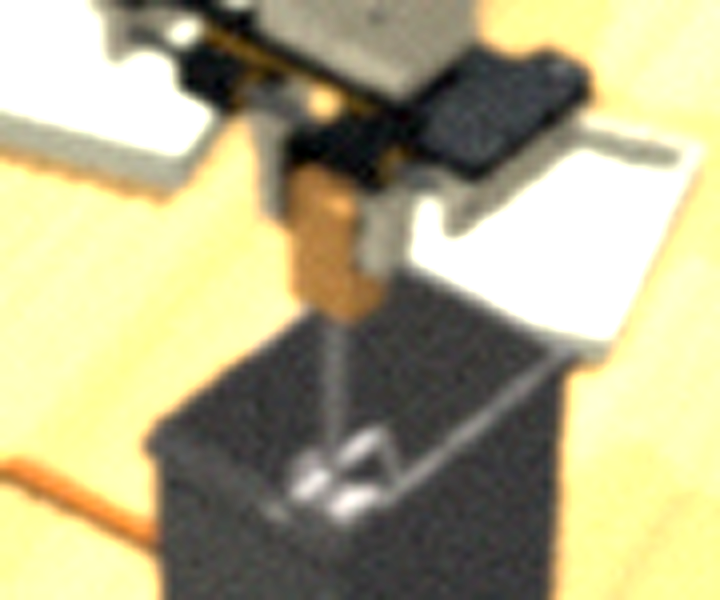

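{"method": "jog_arm", "body": {
  "steps": [
    [1,-0.0028,-0.0013,0,0],
    [1,-0.0028,-0.0013,0,0],
    [1,-0.003,-0.001,0,0],
    [1,-0.003,-0.001,0,0],
    [1,-0.003,-0.0007,0,0],
    [1,-0.003,-0.0005,0,0],
    [1,-0.0022,-0.0003,0,0],
    [1,-0.0022,-0.0002,0,0],
    [1,0,0,0,0],
    [1,0,0,0,0]
  ]
}}

```text
time_s: 13.08
tcp_pos: [0.5567, -0.0333, 0.2301]
eef_rot: [-90.0, -0.0, 167.9]
contact_force: [0.3, -0.4, -4.8]
gripper_width: 0.0339
```

{"method": "jog_arm", "body": {
  "steps": [
    [1,0,-0.001,0,0],
    [1,0,-0.001,0,0],
    [1,0,-0.001,0,0],
    [1,0,0,0,0],
    [1,0,0,0,0]
  ]
}}

```text
time_s: 13.5
tcp_pos: [0.5567, -0.0332, 0.2334]
eef_rot: [-90.0, 0.0, 167.9]
contact_force: [0.7, 0.1, -4.9]
gripper_width: 0.0337
```

{"method": "jog_arm", "body": {
  "steps": [
    [1,0,-0.001,0,0],
    [1,0,-0.001,0,0],
    [1,0,-0.001,0,0],
    [1,0,0,0,0],
    [1,0,0,0,0]
  ]
}}

```text
time_s: 13.92
tcp_pos: [0.5568, -0.0332, 0.2364]
eef_rot: [-90.0, 0.0, 167.9]
contact_force: [-0.3, -0.2, -4.8]
gripper_width: 0.0337
```

{"method": "jog_arm", "body": {
  "steps": [
    [1,0,-0.003,0,0],
    [1,0,-0.005,0,0],
    [1,0,-0.007,0,0],
    [1,0,-0.008,0,0],
    [1,0,-0.008,0,0],
    [1,0,-0.008,0,0],
    [1,0,-0.008,0,0],
    [1,0,-0.008,0,0],
    [1,0,-0.008,0,0],
    [1,0,-0.008,0,0],
    [1,0,-0.008,0,0],
    [1,0,-0.008,0,0]
  ]
}}

```text
time_s: 14.92
tcp_pos: [0.5567, -0.0333, 0.3241]
eef_rot: [-90.0, -0.0, 167.9]
contact_force: [0.2, 1.3, -4.7]
gripper_width: 0.034
```

{"method": "jog_arm", "body": {
  "steps": [
    [1,0,-0.008,0,0],
    [1,0,-0.009,0,0],
    [1,0,-0.01,0,0],
    [1,0,-0.01,0,0],
    [1,0,-0.01,0,0],
    [1,0,-0.01,0,0],
    [1,0,-0.01,0,0],
    [1,0,-0.008,0,0],
    [1,0,-0.005,0,0],
    [1,0,0,0,0],
    [1,0,0,0,0],
    [1,0,0,0,0]
  ]
}}

```text
time_s: 15.92
tcp_pos: [0.5565, -0.0332, 0.4026]
eef_rot: [-90.0, -0.1, 167.9]
contact_force: [-0.2, -0.0, -4.7]
gripper_width: 0.0337
```

Run:
```python
from h import *
S=Cam("scene");T=Cam("top")
s=r.get_state();print(s['time_s'],{k:s[k].round(4) for k in('tcp_pos','eef_rot','contact_force','moment')},s['gripper_width'])
S.crop("s9.png",270,80,400,220,5);T.crop("t9.png",180,120,380,270,4)
```

```text
16.0167 {'tcp_pos': array([ 0.5565, -0.0333,  0.4026]), 'eef_rot': array([-8.997740e+01, -6.140000e-02,  1.678767e+02]), 'contact_force': array([-0.7292,  1.2264, -4.5922]), 'moment': array([-0.0305,  0.0825, -0.0198])} 0.033834024249270414
```

View pics/s9.png

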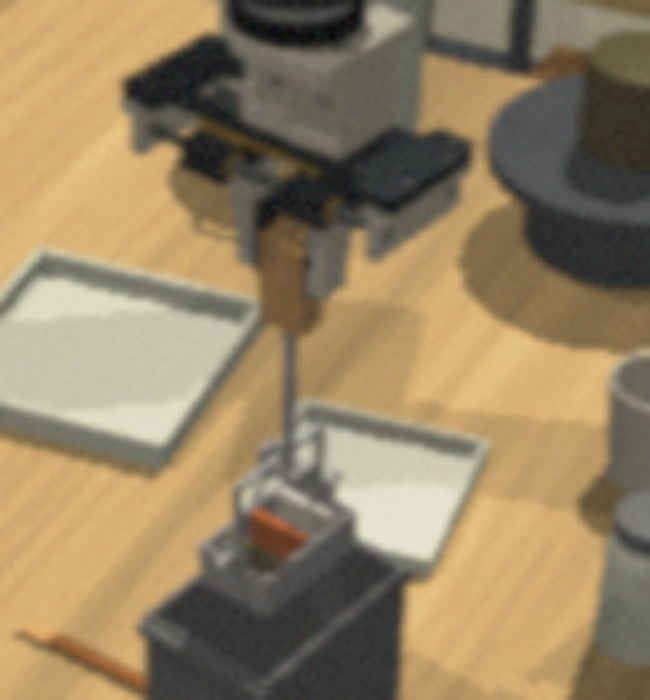

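View pics/t9.png

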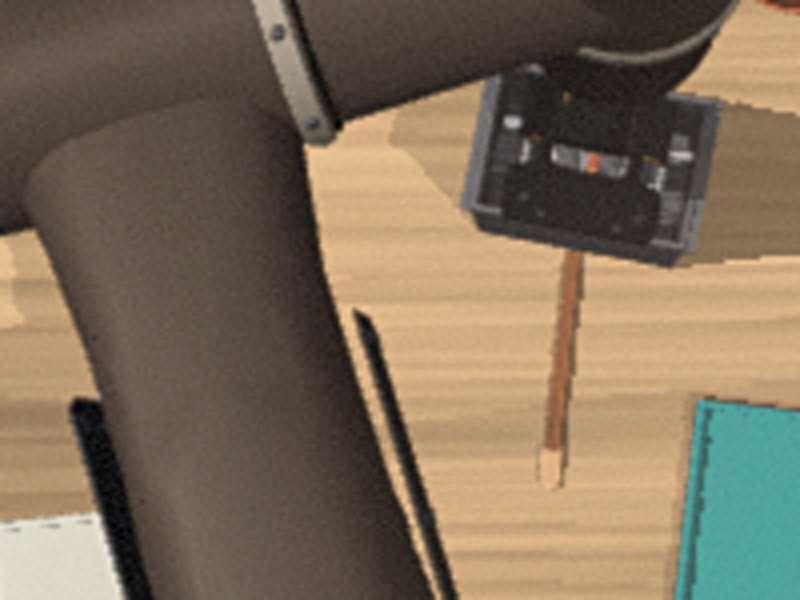

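{"method": "jog_arm", "body": {
  "steps": [
    [1,0.0011,0,-0.0022,0],
    [1,0.0021,0,-0.0044,0],
    [1,0.0032,0,-0.0066,0],
    [1,0.0043,0,-0.0088,0],
    [1,0.0053,0,-0.011,0],
    [1,0.0064,0,-0.0133,0],
    [1,0.0074,0,-0.0155,0],
    [1,0.0074,0,-0.0155,0],
    [1,0.0074,0,-0.0155,0],
    [1,0.0074,0,-0.0155,0],
    [1,0.0074,0,-0.0155,0],
    [1,0.0074,0,-0.0155,0]
  ]
}}

```text
time_s: 17.02
tcp_pos: [0.5198, 0.1188, 0.4034]
eef_rot: [-90.0, 0.0, 167.9]
contact_force: [-0.0, -0.5, -3.8]
gripper_width: 0.0337
```

{"method": "jog_arm", "body": {
  "steps": [
    [1,0.0074,0,-0.0155,0],
    [1,0.0074,0,-0.0155,0],
    [1,0.0074,0,-0.0155,0],
    [1,0.0074,0,-0.0155,0],
    [1,0.0074,0,-0.0155,0],
    [1,0.0074,0,-0.0155,0],
    [1,0.0064,0,-0.0133,0],
    [1,0.0053,0,-0.011,0],
    [1,0.0043,0,-0.0088,0],
    [1,0.0032,0,-0.0066,0],
    [1,0.0021,0,-0.0044,0],
    [1,0.0011,0,-0.0022,0]
  ]
}}

```text
time_s: 18.02
tcp_pos: [0.4845, 0.2677, 0.4032]
eef_rot: [-90.0, -0.0, 167.9]
contact_force: [0.2, 0.6, -3.9]
gripper_width: 0.0338
```

{"method": "jog_arm", "body": {
  "steps": [
    [1,0,0,0,-1],
    [1,0,0,0,-2],
    [1,0,0,0,-3],
    [1,0,0,0,-3],
    [1,0,0,0,-3],
    [1,0,0,0,-3],
    [1,0,0,0,-2],
    [1,0,0,0,-1],
    [1,0,0,0,0],
    [1,0,0,0,0],
    [1,0,0,0,0],
    [1,0,0,0,0]
  ]
}}

```text
time_s: 19.02
tcp_pos: [0.4846, 0.2671, 0.4033]
eef_rot: [-90.0, 0.0, -174.2]
contact_force: [-0.4, -0.2, -4.4]
gripper_width: 0.0337
```

Run:
```python
from h import *
S=Cam("scene");T=Cam("top")
s=r.get_state();print(s['time_s'],{k:s[k].round(4) for k in('tcp_pos','eef_rot','contact_force','moment')},s['gripper_width'])
S.crop("s10.png",290,60,420,220,4);T.crop("t10.png",170,130,310,250,5)
```

```text
19.1167 {'tcp_pos': array([0.4846, 0.2671, 0.4033]), 'eef_rot': array([-8.999780e+01, -1.200000e-03, -1.741435e+02]), 'contact_force': array([ 0.3474,  0.2687, -3.7545]), 'moment': array([ 0.038 ,  0.0385, -0.0367])} 0.033987836653011666
```

View pics/s10.png

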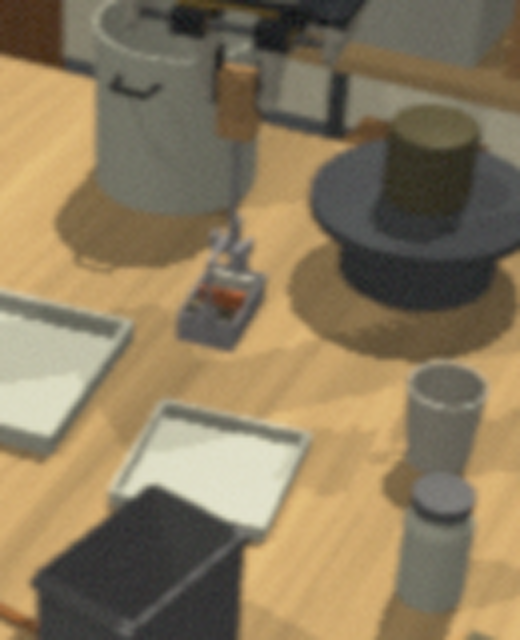

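View pics/t10.png

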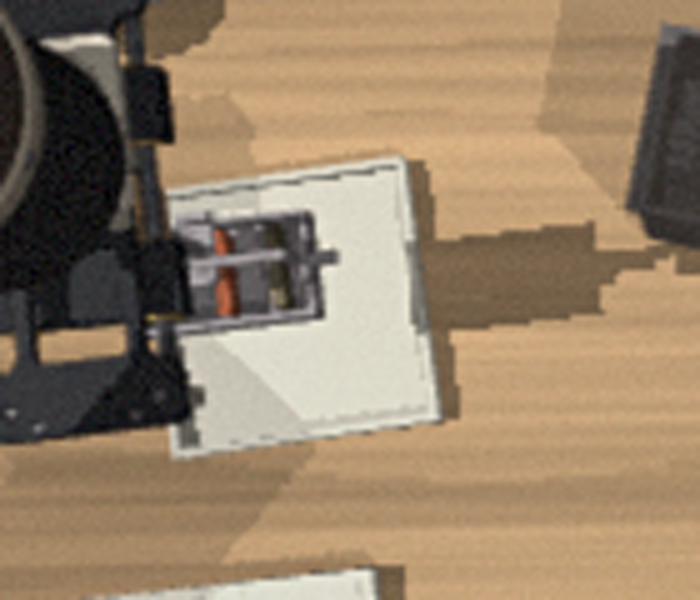

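{"method": "jog_arm", "body": {
  "steps": [
    [1,0,0.004,0,0],
    [1,0,0.008,0,0],
    [1,0,0.012,0,0],
    [1,0,0.014,0,0],
    [1,0,0.016,0,0],
    [1,0,0.016,0,0],
    [1,0,0.016,0,0],
    [1,0,0.016,0,0],
    [1,0,0.016,0,0],
    [1,0,0.014,0,0],
    [1,0,0.01,0,0],
    [1,0,0.006,0,0]
  ]
}}

```text
time_s: 20.12
tcp_pos: [0.484, 0.2667, 0.2534]
eef_rot: [-89.9, -0.1, -174.1]
contact_force: [1.2, -0.4, -4.2]
gripper_width: 0.0338
```

{"method": "jog_arm", "body": {
  "steps": [
    [1,0,0.004,0,0],
    [1,0,0.002,0,0],
    [1,0,0,0,0],
    [1,0,0,0,0],
    [1,0,0,0,0],
    [1,0,0,0,0]
  ]
}}

```text
time_s: 20.62
tcp_pos: [0.4848, 0.2674, 0.2499]
eef_rot: [-90.0, 0.0, -174.1]
contact_force: [-0.7, -0.1, -4.2]
gripper_width: 0.0337
```

Run:
```python
from h import *
S=Cam("scene");T=Cam("top")
s=r.get_state();print(s['time_s'],{k:s[k].round(4) for k in('tcp_pos','eef_rot','contact_force','moment')},s['gripper_width'])
S.crop("s11.png",290,100,400,210,5);T.crop("t11.png",170,130,310,250,5)
```

```text
20.7167 {'tcp_pos': array([0.4847, 0.2673, 0.2496]), 'eef_rot': array([-9.002480e+01,  2.740000e-02, -1.741206e+02]), 'contact_force': array([-0.35  ,  0.4845, -4.1879]), 'moment': array([-0.0093,  0.1211, -0.0014])} 0.03402702734450565
```

View pics/s11.png

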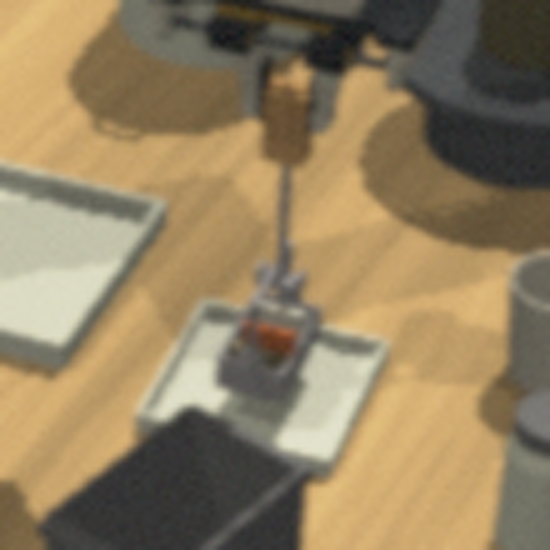

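View pics/t11.png

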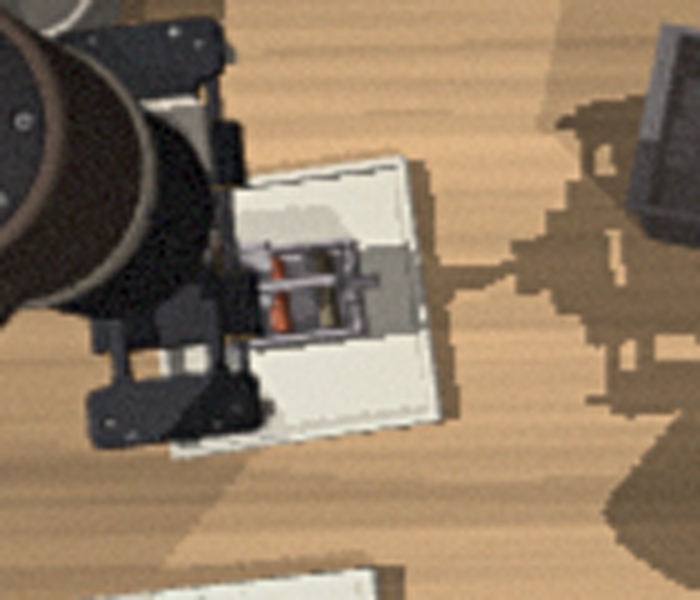

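{"method": "jog_arm", "body": {
  "steps": [
    [1,0,0.003,0,0],
    [1,0,0.004,0,0],
    [1,0,0.004,0,0],
    [1,0,0.004,0,0],
    [1,0,0.004,0,0],
    [1,0,0.003,0,0],
    [1,0,0.002,0,0],
    [1,0,0.0015,0,0],
    [1,0,0.001,0,0],
    [1,0,0.001,0,0],
    [1,0,0,0,0],
    [1,0,0,0,0]
  ]
}}

```text
time_s: 21.72
tcp_pos: [0.4846, 0.2672, 0.2219]
eef_rot: [-90.0, 0.0, -174.1]
contact_force: [-0.3, -0.6, -4.5]
gripper_width: 0.0339
```

{"method": "jog_arm", "body": {
  "steps": [
    [1,0,0.001,0,0],
    [1,0,0.001,0,0],
    [1,0,0.001,0,0],
    [1,0,0.001,0,0],
    [1,0,0,0,0],
    [1,0,0,0,0]
  ]
}}

```text
time_s: 22.22
tcp_pos: [0.4848, 0.2673, 0.218]
eef_rot: [-90.0, 0.0, -174.1]
contact_force: [-0.6, 0.4, -1.8]
gripper_width: 0.0339
```

{"method": "jog_arm", "body": {
  "steps": [
    [1,0,0.002,0,0],
    [1,0,0.003,0,0],
    [1,0,0.003,0,0],
    [1,0,0.003,0,0],
    [1,0,0.003,0,0],
    [1,0,0.003,0,0],
    [1,0,0,0,0],
    [1,0,0,0,0]
  ]
}}

```text
time_s: 22.88
tcp_pos: [0.4845, 0.2671, 0.2005]
eef_rot: [-90.0, -0.0, -174.1]
contact_force: [-0.1, -0.5, -1.5]
gripper_width: 0.034
```

{"method": "jog_arm", "body": {
  "steps": [
    [1,0,0.003,0,0],
    [1,0,0.003,0,0],
    [1,0,0.003,0,0],
    [1,0,0.002,0,0],
    [1,0,0,0,0],
    [1,0,0,0,0]
  ]
}}

```text
time_s: 23.38
tcp_pos: [0.4846, 0.2671, 0.1896]
eef_rot: [-90.0, -0.0, -174.1]
contact_force: [-1.0, -0.6, -0.7]
gripper_width: 0.0336
```

Run:
```python
from h import *
S=Cam("scene");T=Cam("top")
s=r.get_state();print(s['time_s'],{k:s[k].round(4) for k in('tcp_pos','eef_rot','contact_force','moment')},s['gripper_width'])
S.crop("s12.png",310,110,390,205,7);T.crop("t12.png",170,130,310,250,5)
```

```text
23.4833 {'tcp_pos': array([0.4847, 0.2672, 0.1899]), 'eef_rot': array([-9.000280e+01,  1.080000e-02, -1.741209e+02]), 'contact_force': array([-0.2344, -1.2613, -0.8917]), 'moment': array([0.0521, 0.0743, 0.0043])} 0.033473445074387105
```

View pics/s12.png

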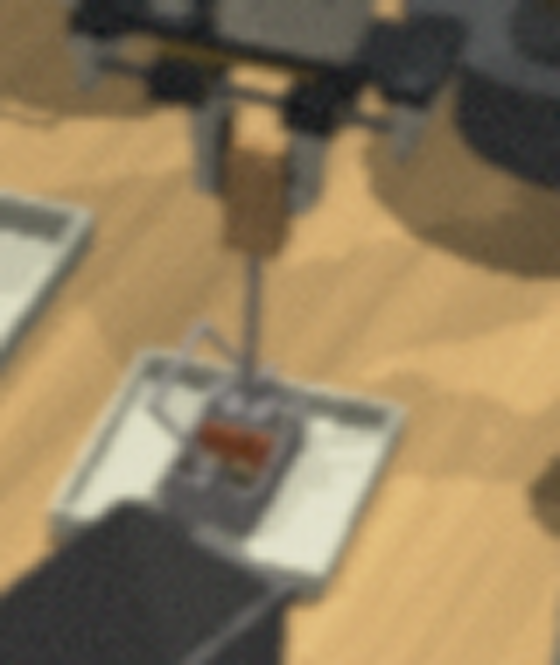

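View pics/t12.png

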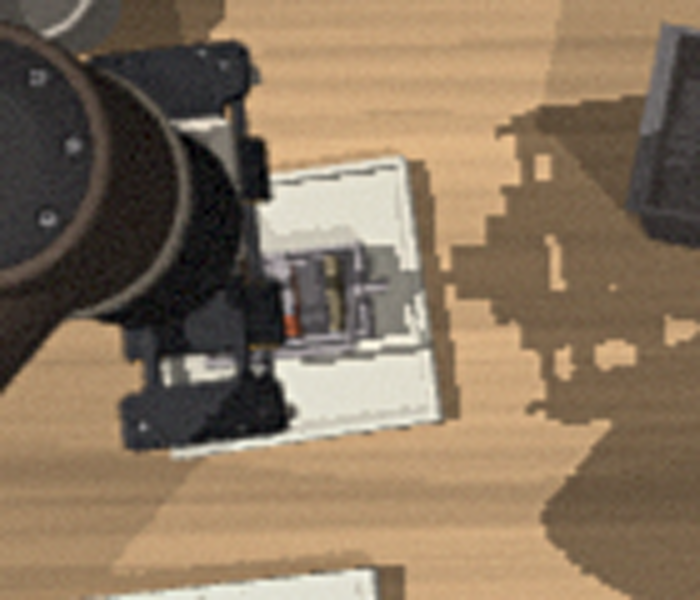

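{"method": "jog_arm", "body": {
  "steps": [
    [1,-0.004,0,0,0],
    [1,-0.004,0,0,0],
    [1,0,-0.004,0,0],
    [1,0,-0.008,0,0],
    [1,0,-0.014,0,0],
    [1,0,-0.02,0,0],
    [1,0,-0.025,0,0],
    [1,0,-0.025,0,0],
    [1,0,-0.025,0,0],
    [1,0,-0.02,0,0],
    [1,0,-0.014,0,0],
    [1,0,0,0,0]
  ]
}}

```text
time_s: 24.48
tcp_pos: [0.4937, 0.2685, 0.3492]
eef_rot: [-90.2, 0.3, -174.1]
contact_force: [0.0, -0.1, -1.9]
gripper_width: 0.0335
```

{"method": "jog_arm", "body": {
  "steps": [
    [1,0,0,0,6],
    [1,0,0,0,6],
    [1,0,0,0,6],
    [1,0,0,0,0],
    [1,0,0,0,0],
    [1,0,0,0,0]
  ]
}}

```text
time_s: 24.98
tcp_pos: [0.4924, 0.2679, 0.3445]
eef_rot: [-90.0, -0.0, 168.1]
contact_force: [0.3, 0.6, -1.9]
gripper_width: 0.0339
```

Run:
```python
from h import *
S=Cam("scene");T=Cam("top")
s=r.get_state();print(s['time_s'],{k:s[k].round(4) for k in('tcp_pos','eef_rot','contact_force','moment')},s['gripper_width'])
a=np.radians(s['eef_rot'][2]);d=np.array([.4945,-.3165])-s['tcp_pos'][:2]
print("dx",d@[np.cos(a),np.sin(a)],"dz",d@[-np.sin(a),np.cos(a)])
S.crop("s13.png",310,110,390,205,7)
```

```text
25.0833 {'tcp_pos': array([0.4925, 0.268 , 0.3446]), 'eef_rot': array([-8.999060e+01, -9.300000e-03,  1.680025e+02]), 'contact_force': array([-0.3689,  0.4757, -0.4032]), 'moment': array([0.0464, 0.0747, 0.0359])} 0.03373005487441834
dx -0.12346669260019882 dz 0.5713042775198744
```

View pics/s13.png

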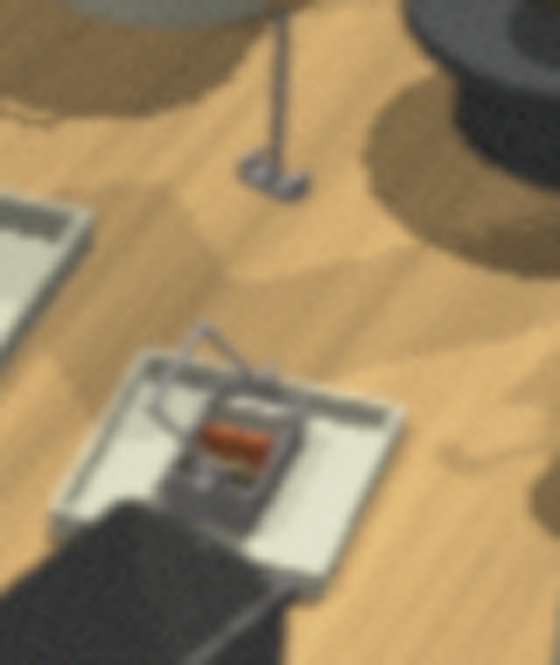

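{"method": "jog_arm", "body": {
  "steps": [
    [1,-0.0019,0,0.0087,0],
    [1,-0.0037,0,0.0173,0],
    [1,-0.0056,0,0.026,0],
    [1,-0.0056,0,0.026,0],
    [1,-0.0056,0,0.026,0],
    [1,-0.0056,0,0.026,0],
    [1,-0.0056,0,0.026,0],
    [1,-0.0056,0,0.026,0],
    [1,-0.0056,0,0.026,0],
    [1,-0.0056,0,0.026,0],
    [1,-0.0056,0,0.026,0],
    [1,-0.0056,0,0.026,0]
  ]
}}

```text
time_s: 26.08
tcp_pos: [0.4918, -0.0269, 0.3451]
eef_rot: [-90.0, 0.0, 167.9]
contact_force: [-0.3, -0.3, -1.6]
gripper_width: 0.0335
```

{"method": "jog_arm", "body": {
  "steps": [
    [1,-0.0056,0,0.026,0],
    [1,-0.0056,0,0.026,0],
    [1,-0.0056,0,0.026,0],
    [1,-0.0056,0,0.026,0],
    [1,-0.0056,0,0.026,0],
    [1,-0.0056,0,0.026,0],
    [1,-0.0056,0,0.026,0],
    [1,-0.0056,0,0.026,0],
    [1,-0.0056,0,0.026,0],
    [1,-0.0056,0,0.026,0],
    [1,-0.0037,0,0.0173,0],
    [1,-0.0019,0,0.0087,0]
  ]
}}

```text
time_s: 27.08
tcp_pos: [0.4915, -0.3198, 0.3445]
eef_rot: [-90.0, -0.0, 167.8]
contact_force: [-0.2, -0.5, -1.6]
gripper_width: 0.0337
```

{"method": "jog_arm", "body": {
  "steps": [
    [1,0,0,0,0],
    [1,0,0,0,0],
    [1,0,0,0,0],
    [1,0,0,0,0]
  ]
}}

```text
time_s: 27.42
tcp_pos: [0.4928, -0.3164, 0.3451]
eef_rot: [-90.0, 0.0, 167.9]
contact_force: [0.4, 0.3, -2.0]
gripper_width: 0.0337
```

Run:
```python
from h import *
S=Cam("scene")
s=r.get_state();print(s['time_s'],{k:s[k].round(4) for k in('tcp_pos','eef_rot','contact_force','moment')},s['gripper_width'])
a=np.radians(s['eef_rot'][2]);d=np.array([.4945,-.3165])-s['tcp_pos'][:2]
print("dx",d@[np.cos(a),np.sin(a)],"dz",d@[-np.sin(a),np.cos(a)])
```

```text
27.4667 {'tcp_pos': array([ 0.4929, -0.3163,  0.3451]), 'eef_rot': array([-9.000500e+01,  3.530000e-02,  1.679415e+02]), 'contact_force': array([-0.5616,  0.8615, -2.1957]), 'moment': array([ 0.0382,  0.1299, -0.013 ])} 0.033702383338899175
dx -0.0015964462708187416 dz -0.00017328267134863602
```

{"method": "jog_arm", "body": {
  "steps": [
    [1,-0.0016,0.008,0,0],
    [1,0,0.014,0,0],
    [1,0,0.02,0,0],
    [1,0,0.02,0,0],
    [1,0,0.016,0,0],
    [1,0,0.012,0,0],
    [1,0,0.008,0,0],
    [1,0,0.004,0,0],
    [1,0,0,0,0],
    [1,0,0,0,0]
  ]
}}

```text
time_s: 28.3
tcp_pos: [0.4948, -0.3175, 0.2432]
eef_rot: [-90.0, 0.0, 167.9]
contact_force: [0.8, 0.8, -2.0]
gripper_width: 0.0339
```

{"method": "jog_arm", "body": {
  "steps": [
    [1,0,0.006,0,0],
    [1,0,0.008,0,0],
    [1,0,0.008,0,0],
    [1,0,0.008,0,0],
    [1,0,0,0,0]
  ]
}}

```text
time_s: 28.72
tcp_pos: [0.4933, -0.3169, 0.2104]
eef_rot: [-90.0, -0.2, 167.9]
contact_force: [-0.8, 0.5, -1.3]
gripper_width: 0.0341
```

{"method": "jog_arm", "body": {
  "steps": [
    [1,0,0.012,0,0],
    [1,0,0.012,0,0],
    [1,0,0.012,0,0],
    [1,0,0.012,0,0],
    [1,0,0.01,0,0],
    [1,0,0.006,0,0],
    [1,0,0.003,0,0],
    [1,0,0,0,0],
    [1,0,0,0,0]
  ]
}}

```text
time_s: 29.47
tcp_pos: [0.4947, -0.3176, 0.1461]
eef_rot: [-90.0, 0.0, 167.9]
contact_force: [-0.2, -0.2, -1.6]
gripper_width: 0.0335
```

Sliding freely into the pocket; seat it gently.

{"method": "jog_arm", "body": {
  "steps": [
    [1,0,0.001,0,0],
    [1,0,0.001,0,0],
    [1,0,0.0005,0,0],
    [1,0,0,0,0],
    [1,0,0,0,0]
  ]
}}

```text
time_s: 29.88
tcp_pos: [0.4945, -0.3175, 0.1434]
eef_rot: [-90.0, 0.0, 167.9]
contact_force: [0.7, -0.2, -0.7]
gripper_width: 0.034
```

Run:
```python
from h import *
S=Cam("scene")
s=r.get_state();print(s['time_s'],{k:s[k].round(4) for k in('tcp_pos','eef_rot','contact_force','moment')},s['gripper_width'])
S.crop("s14.png",220,195,300,300,6)
```

```text
29.9333 {'tcp_pos': array([ 0.4945, -0.3175,  0.1434]), 'eef_rot': array([-8.999880e+01,  1.670000e-02,  1.678746e+02]), 'contact_force': array([-0.1165, -0.6757, -1.1154]), 'moment': array([0.0594, 0.0561, 0.0389])} 0.033809208144947624
```

View pics/s14.png

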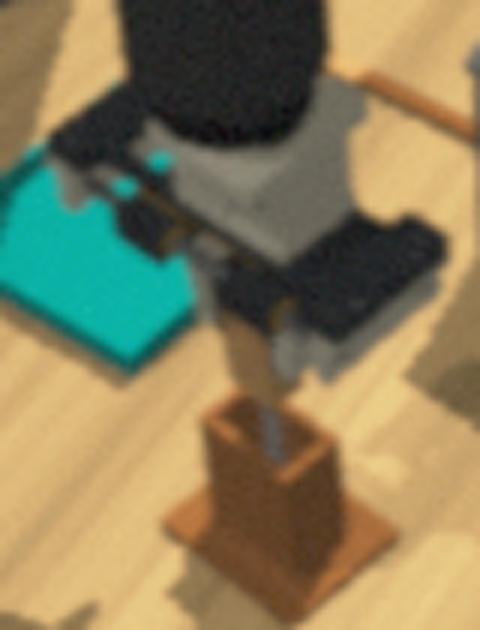

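Rod is in the pocket at the original height; a touch further down, then open and rise.

{"method": "jog_arm", "body": {
  "steps": [
    [1,0,0.0007,0,0],
    [1,0,0,0,0],
    [1,0,0,0,0]
  ]
}}

```text
time_s: 30.18
tcp_pos: [0.4946, -0.3177, 0.1434]
eef_rot: [-90.0, 0.0, 167.9]
contact_force: [-1.2, 0.1, 5.6]
gripper_width: 0.0333
```

{"method": "jog_arm", "body": {
  "steps": [
    [0.75,0,0,0,0],
    [0.5,0,0,0,0],
    [0.3,0,0,0,0],
    [0,0,0,0,0],
    [0,0,0,0,0],
    [0,0,0,0,0],
    [0,0,0,0,0],
    [0,0,0,0,0],
    [0,0,0,0,0]
  ]
}}

```text
time_s: 30.93
tcp_pos: [0.4944, -0.3175, 0.1425]
eef_rot: [-90.0, -0.0, 167.9]
contact_force: [0.1, -0.2, 0.6]
gripper_width: 0.0812
```

{"method": "jog_arm", "body": {
  "steps": [
    [0,0,-0.01,0,0],
    [0,0,-0.02,0,0],
    [0,0,-0.025,0,0],
    [0,0,-0.025,0,0],
    [0,0,-0.025,0,0],
    [0,0,-0.025,0,0],
    [0,0,0,0.03,0],
    [0,0,0,0.03,0],
    [0,0,0,0.03,0],
    [0,0,0,0.03,0],
    [0,0,0,0,0]
  ]
}}

```text
time_s: 31.85
tcp_pos: [0.4678, -0.4386, 0.2728]
eef_rot: [-89.9, -0.0, 167.7]
contact_force: [0.7, 0.9, 0.2]
gripper_width: 0.0878
```

{"method": "jog_arm", "body": {
  "steps": [
    [0,0,0,0,0],
    [0,0,0,0,0],
    [0,0,0,0,0],
    [0,0,0,0,0]
  ]
}}

```text
time_s: 32.18
tcp_pos: [0.4696, -0.4339, 0.2731]
eef_rot: [-90.0, 0.0, 167.9]
contact_force: [-0.1, 0.4, 0.2]
gripper_width: 0.0875
```

Run:
```python
from h import *
S=Cam("scene");T=Cam("top")
s=r.get_state();print(s['time_s'],{k:s[k].round(4) for k in('tcp_pos','eef_rot','contact_force','qd')},s['gripper_width'])
cv2.imwrite("pics/s15.png",S.im);cv2.imwrite("pics/t15.png",T.im)
a=T.im[150:235,185:275];b=T.im[150:225,390:480]
cv2.imwrite("pics/t15c.png",np.vstack([cv2.resize(a,(360,340)),cv2.resize(b,(360,250))]))
S.crop("s15c.png",230,225,320,310,6)
```

```text
32.2833 {'tcp_pos': array([ 0.4696, -0.434 ,  0.273 ]), 'eef_rot': array([-8.999480e+01,  2.610000e-02,  1.679432e+02]), 'contact_force': array([ 1.0359, -0.2757, -0.2607]), 'qd': array([-0.0093,  0.146 ,  0.0852, -0.0181,  0.1293,  0.0974])} 0.08747192592058406
```

View pics/s15.png

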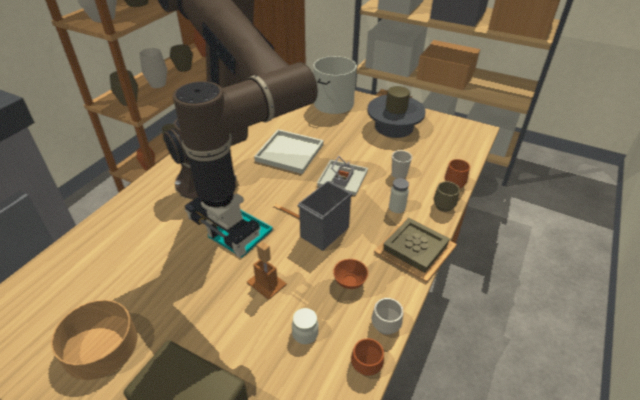

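View pics/s15c.png

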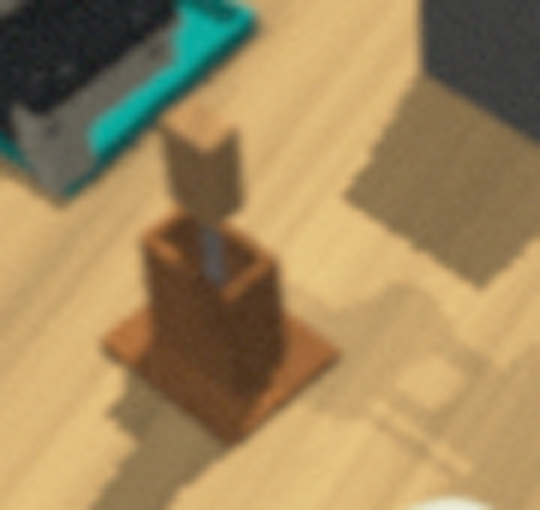

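View pics/t15.png

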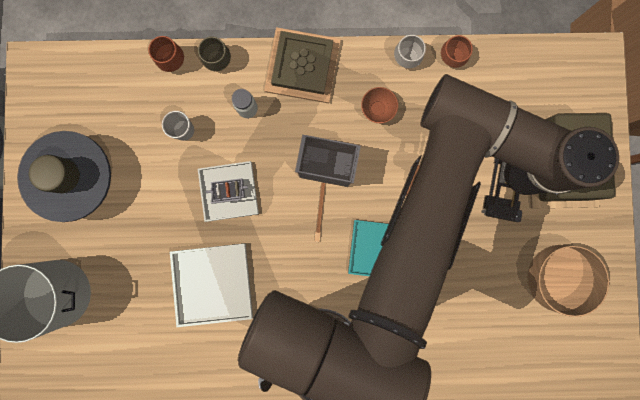

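View pics/t15c.png

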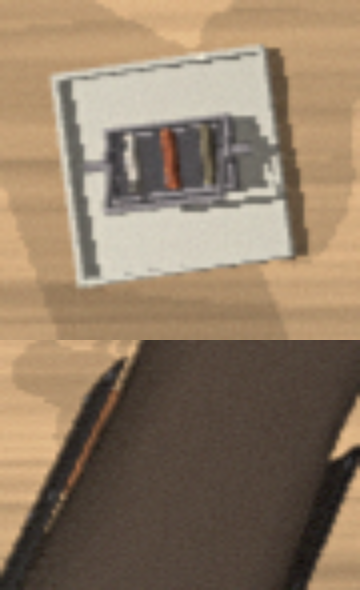

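The pictures show the basket centred and flat in the small white tray at T(229,190). The rod stands upright in its holder at S(264,262), and the bystanders are where they were. I'm handing the job in.

```bash
python3 -c "
from plant import r
print(r.close_job()); print(r.get_state()['time_s'])"
```

```text
the job is handed in; nothing more can be done
None
the job is handed in; nothing more can be done
```

The basket is in the drip tray and the rod is back in its holder. I handed the job in at about 32 s of the 72 s allowed; no verdict is reported.

- **What I did:** I took the rod by its handle and found the bail lying on the robot side of the tank. After feeling for the wall, I hooked the bar, followed its swing upright and lifted the basket clear of the tank. I set it down slowly in the small white tray, lowered the hook until the bail fell away, and put the rod back in its holder.
- **Last checks:** the final pictures show the basket flat and near the middle of the tray, and the rod upright in the pocket. The bystanders look to be in their starting places, judged by eye. The gripper is open, away from everything and reading about zero force. The basket and the rod in its pocket each touched bottom at the expected height.
- **Forces:** the tool force stayed under about 6 N at every reading, with the largest ones at the tank wall and when seating the rod. These were spot readings between moves, so I have no record of the forces in between.
- **What disagreed:**
  - The two cameras differed by about 5 mm in x, so I used a value between them and confirmed it by touching the wall.
  - The open fingertips looked about 20 mm higher in the scene camera than the given geometry. I don't know why, and the grasp held firmly all the same.
- **Not checked:** in the last top view the arm hid the holder, so the rod's final pose was confirmed only in the scene view.

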